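# Unload the bridge gluing jig and hold the bridge up to the inspection camera

## Task

The model bridge has set in its gluing jig: first lift the two hold-down slats off and lay them to air on the slat stack as its next layer, flat, crosswise on both slats of the layer below and well apart, like the layers under them. Then lift the bridge out of the jig and hold it still in the air in front of the inspection camera, its middle 13 cm from the lens on the line of sight, underside squarely facing the lens and its length running sideways in the camera's view. Finish while still holding it there, and leave the stack standing and the other things on the bench where they are.

Things in the scene. Friction and masses are not known exactly. Their poses are not given: they have to be found in the camera images.
- jig: fixed wooden gluing jig, base 116 x 206 x 9 mm, y along its length, origin under its centre. At each end the bridge stands on a bearer (top 19 mm above the bench) between cheeks with inner faces 21 mm off the middle line, 40 to 80 mm from centre along y, tops 47 mm up; the middle 80 mm is open. Steel pins 11 mm tall on the cheeks flank each slat, 28 mm off the middle line, 1.5 mm clear
- bridge_center (a point): dark green plastic truss bridge in the jig, 170 mm long (its y, along the jig's y), 36 mm wide (x), arch 35 mm high, about 60 g. Point: on its middle, 15 mm above its underside, 34 mm above the bench; z points up from deck to arch. Grip across the sides (34 mm between fingers, firm to 27 mm above the underside) at mid-length and lift straight up
- slat_a_center (a point): hold-down beech slat, pale paper tape round its middle, 110 mm long (its x), 16 wide (y), 10 thick (z, up), 22 g; the point is its centre. It lies across the jig on the cheeks (x along the jig's x), 55 mm from the jig's centre on its -y side, underside 47 mm above the bench, 1 mm over the bridge; lift it straight up from between its pins
- slat_b_center (a point): the other hold-down slat, the same, 55 mm from the jig's centre on its +y side
- top_a_center (a point): upper layer of the airing stack: beech slat, pale paper tape round its middle, 110 mm long (its x), 16 wide (y), 10 thick (z, up), 22 g; the point is its centre, 20 mm above the bench (its top 25 mm). Its neighbour top_b is parallel, 72 mm away
- top_b_center (a point): the other slat of the stack's upper layer, the same, parallel to top_a and 72 mm from it. Below, crosswise to them, lie two more such slats 72 mm apart on a fixed white board 150 x 150 x 5 mm; the slats are all loose
- lens (a point): centre of the front glass of the inspection camera: grey, with a black ring light, on a low round stand (84 mm across, about 0.12 m high in all), fixed, looking up and towards the robot. z points out of the lens along the line of sight, 32 degrees from vertical; y is level, the camera's sideways direction
- focus (a point): the camera's point of focus, in the air 130 mm in front of the front glass on the line of sight, about 0.22 m above the bench; axes as for the lens. With the bridge's z along this z and its length along this y (either way round) its underside faces the lens squarely
- glue_pot: bystander: small jar of brown paint with a white screw lid, 38 mm across, 46 mm high, standing behind the work
- side_cutters: bystander: side cutters with red handles, 189 mm long, lying on the bench
- green_tape: bystander: roll of green tape, 73 mm across, 18 mm high, lying flat
- awl: bystander: awl with a wooden handle, 150 mm long, lying on the bench

How it is judged:
By the outcome, as a careful person would: the job done as asked, in the order asked, and still so for the second after the job is handed in, while the arm keeps its last pose, push and grip.
It also fails if it takes over 67 s, if anything falls off the work surface, if the arm or the gripper's body presses on something with over 40 N, if the wrist force passes 120 N, or if a joint passes its speed limit or range.

## Robot

A 6-joint arm with a two-finger parallel gripper is mounted at the origin on a cart in front of the work surface, level with it; the furniture and walls round the work are solid. World frame = base frame: x ahead of the robot, y to its left, z up, the work surface at z = 0. Lengths are in m, angles in rad, forces in N, time in s.
With the tool pointing down it reaches from about 0.35 to 0.95 m from the base axis. Payload 17.4 kg.
Tool frame: the origin (TCP) lies between the finger pads; the fingertips stand 25 mm ahead of it and the grasp point (between the pads) lies 6 mm ahead of it; z points along the fingers, y is the line along which they close (so a half turn about z gives the same grasp; the last joint's range is limited). The gripper opens to 93 mm and grips with 3 to 60 N. Pads are 15 mm wide; open, the fingers measure 128 mm over their backs; the gripper's body (75 mm by 188 mm) begins 65 mm behind the grasp point.
Start: joints at [-1.342, 0.116, 1.442, -0, 1.584, -0.038], TCP at [0.178, -0.651, 0.224] pointing down, gripper open.
Joint ranges: [-2.83, 2.83], [-0.83, 2.19], [0.07, 2.5], [-1.14, 4.28], [0.01, 3], [-2.97, 2.97]. Speed limits (rad/s): [1.89, 1.89, 2.22, 3.14, 3.14, 3.14].

## Interface

Orientations are given as a 3x3 rotation matrix whose columns are the frame's x, y, z axes.
In Python, from cell import env, capture, camera_params, job gives the robot as it stands.
- The arm moves only by the tool drive_tool, never from a script. Its argument "increments" is text: rows parted by semicolons, each of 6 numbers parted by spaces: the shift along the world's x, y, z as a fraction of full scale, then the turn, a rotation vector about the world's x, y, z as a fraction of full scale. In form: x y z wx wy wz; .... A call has 1 to 20 rows; each row shifts and turns the commanded pose from where the row before left it; what a row does not reach is not made up. Full scale, the value 1, is 100 cm for a shift and 2 rad for a turn. A row lasts 1/8 s, in which the tool goes at most 62.5 mm and 10.7 degrees, less where a joint would pass 70% of its speed; a pose out of reach is approached as far as the arm can. A call with a number of a shift or a turn outside -1 to 1 is refused whole. A call with a gripper value outside its range is refused whole. "fingers" is the opening, from 0 (shut) to 1 (fully open), set as the call begins (left out, the last holds). The fingers move at their own pace and stop on an object; the grip force is fixed at half the most. Time passes only in rows, so rows that do not move let the fingers close. It gives the time, the measured TCP pose, the force, the opening and the grip force at its end, in the units of the state.
- env.read_state(): the state, without advancing time (a new reading comes with each control period).
- capture(name): name is "scene" or "top" or "wrist"; returns (picture, depth): 480x640x3 uint8, blue, green, red; 480x640 float32, m along the optical axis (not along the pixel's ray), 0 where there is no reading.
- camera_params(name): a dict with "fx", "fy", "cx", "cy" (pixels), "rvec" (rotation vector, rad) and "tvec" (3), from world to camera coordinates, as OpenCV has them. Camera axes: x right, y down, z forward; pixel columns grow to the right and rows downward; lengths in m; the calibration is good to about 2 mm. A picture is of the moment at which its call begins: read the wrist's pose just before it. camera_params takes no time and is no camera call; for the wrist camera it gives the pose at the moment of the call.
- job.close_job(): hands the job in; it is judged then, once.
The state is a dict: "clock": time; "joint_pos": joint angles; "joint_vel": joint speeds; "joint_efforts": joint torques, N m; "position": TCP position; "orientation": TCP orientation; "force": force on the tool from outside, world axes, zero at the start; "moment": the same for the moment, N m; "gripper_width": finger opening in m; "grasp_force": force on a finger pad.
Only numpy, scipy, OpenCV 4.12 (cv2) and the standard library are available. Lean on these libraries where they do the work, as an engineer would, in place of code of your own. Each camera call takes 0.05 s, during which the arm holds its last target. There are 200 camera calls.

## Working session

There is one attempt and no reset: what is moved stays moved. The work goes in short steps, Python scripts to look and compute and a tool call to move; the robot and the scene stay as the last step left them, time stands still between calls to the robot, and variables do not carry over. Pictures are saved under pics/ and viewed, at most 10 in all, crops included, and the job is handed in when it is done.

Besides the shell and the picture viewer there is one more tool, called after "Call:" by a JSON object that holds its "fn" and its "kwargs", one argument or row to a line. drive_tool: Moves the arm, as the interface text tells. Its arguments: {"type":"object","properties":{"increments":{"type":"string"},"fingers":{"type":"number"}},"required":["increments"]}

```bash
ls; mkdir -p pics; python3 - <<'E'
from cell import env,capture,camera_params
import cv2,numpy as np
s=env.read_state();print(s['clock'],s['position'],s['orientation'],s['gripper_width'])
for n in('scene','top'):
    im,d=capture(n);cv2.imwrite(f'pics/{n}0.png',im);np.savez(f'pics/{n}0.npz',im=im,d=d)
    p=camera_params(n);R=cv2.Rodrigues(np.array(p['rvec']))[0];print(n,p,-R.T@np.array(p['tvec']).ravel(),(d>0).mean())
E
```

```text
pics
0.0 [ 0.17790419 -0.65092858  0.22282435] [[ 9.64617700e-01  2.63652451e-01 -2.78539158e-04]
 [ 2.63652597e-01 -9.64617069e-01  1.10364666e-03]
 [ 2.22955193e-05 -1.13803467e-03 -9.99999352e-01]] 0.09276634814252371
scene {'fx': 565.0194723860052, 'fy': 565.0194723860052, 'cx': 317.8141782666225, 'cy': 250.04988956350132, 'rvec': array([ 0.72535737, -2.61535831,  1.09352776]), 'tvec': array([0.54460866, 0.25395683, 1.14012338])} [0.13008839 0.82149931 0.98447442] 0.9946223958333333
top {'fx': 492.3435524535426, 'fy': 492.3435524535426, 'cx': 314.5793096013327, 'cy': 237.24791912943004, 'rvec': array([ 2.11756336, -2.16020747,  0.17721391]), 'tvec': array([0.12076777, 0.58958871, 1.04044796])} [0.41697899 0.11489545 1.12145407] 0.99587890625
```

View pics/top0.png

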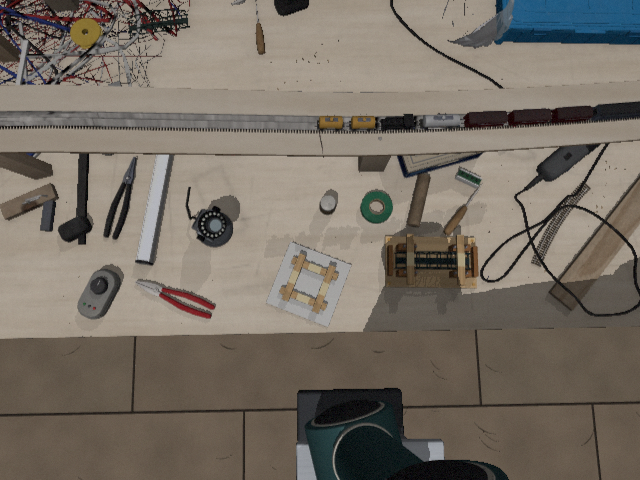

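View pics/scene0.png

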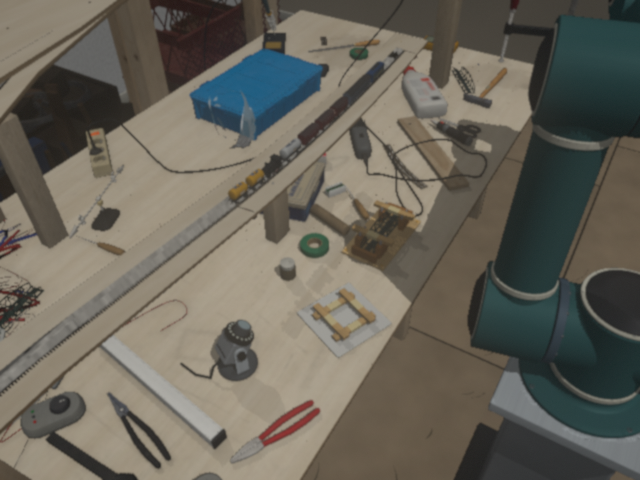

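The top view shows the stack at about (310,284), the jig at (432,262), and the inspection camera at (211,228). A raised train shelf lies behind them at rows 85–155. Next I'll enlarge the work area.

```bash
cat > h.py <<'E'
import cv2,numpy as np
from cell import env,capture,camera_params
def cam(n):
    p=camera_params(n);R=cv2.Rodrigues(np.array(p['rvec']))[0];t=np.array(p['tvec']).ravel()
    return dict(p=p,R=R,c=-R.T@t)
def plane(c,uv,z):
    uv=np.atleast_2d(np.array(uv,float));p=c['p']
    r=np.c_[(uv[:,0]-p['cx'])/p['fx'],(uv[:,1]-p['cy'])/p['fy'],np.ones(len(uv))]@c['R']
    return c['c']+r*((z-c['c'][2])/r[:,2])[:,None]
def cloud(c,d):
    p=c['p'];v,u=np.indices(d.shape)
    return (np.dstack([(u-p['cx'])/p['fx'],(v-p['cy'])/p['fy'],np.ones(d.shape)])*d[...,None])@c['R']+c['c']
E
python3 - <<'E'
from h import *
c=cam('top');f=np.load('pics/top0.npz');im,d=f['im'],f['d'];P=cloud(c,d)
for n,uv in dict(glue=(328,203),tape=(376,206),cam=(211,228),slatL=(401,262),slatR=(466,262),stack=(310,284),shelf=(300,95),shelf2=(300,145)).items(): print(n,P[uv[1],uv[0]].round(3))
a=cv2.resize(im[180:340,170:490],None,fx=2.5,fy=2.5,interpolation=cv2.INTER_CUBIC)
cv2.imwrite('pics/crop1.png',a)
# slat heights: pixels by height
for nm,(u0,u1,v0,v1,z0,z1) in dict(slats=(380,485,225,300,.05,.065),jig=(380,485,225,300,.003,.015),stack=(265,355,240,330,.018,.035),cam=(190,240,200,250,.09,.2)).items():
    q=P[v0:v1,u0:u1].reshape(-1,3);q=q[(q[:,2]>z0)&(q[:,2]<z1)]
    print(nm,len(q),q.mean(0).round(4),q.min(0).round(3),q.max(0).round(3),np.median(q[:,2]).round(4))
E
```

```text
glue [0.669 0.077 0.047]
tape [ 0.67  -0.036  0.001]
cam [0.604 0.323 0.12 ]
slatL [ 0.536 -0.083  0.026]
slatR [ 0.532 -0.228  0.027]
stack [0.492 0.121 0.006]
shelf [0.863 0.133 0.182]
shelf2 [0.756 0.135 0.184]
slats 1076 [ 0.5358 -0.153   0.0572] [ 0.48  -0.232  0.05 ] [ 0.593 -0.071  0.064] 0.0577
jig 3040 [ 0.5336 -0.1549  0.0089] [ 0.45  -0.283  0.003] [ 0.624 -0.037  0.015] 0.0096
stack 838 [0.4932 0.1244 0.0254] [0.427 0.063 0.018] [0.558 0.186 0.032] 0.026
cam 579 [0.6154 0.3273 0.1071] [0.587 0.301 0.09 ] [0.649 0.36  0.125] 0.1082
```

View pics/crop1.png

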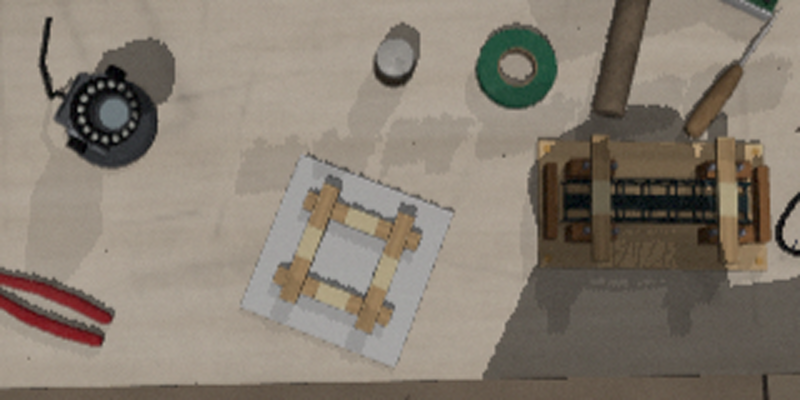

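The crop shows the jig slats at about (600,203) and (728,198). The stack's upper-layer tapes are at (307,243) and (385,268), with the slats tilted about 18° from image vertical. The side cutters and awl are clear of the work. Now I'll measure the poses from the depth points.

```bash
cat >> h.py <<'E'
def rects(P,m,z,amin,c=None):
    """connected blobs of mask -> rect centre (xy), long-axis angle deg, sizes, on their own cloud points"""
    n,l,st,_=cv2.connectedComponentsWithStats(m.astype(np.uint8))
    for i in range(1,n):
        if st[i,4]<amin: continue
        v,u=np.nonzero(l==i);q=plane(c,np.c_[u,v],z)[:,:2]
        (x,y),(w,h),a=cv2.minAreaRect((q*1000).astype(np.float32))
        if w<h:w,h,a=h,w,a+90
        print('rect',np.round([x,y],1),'size',round(w,1),round(h,1),'long ang',round((a+90)%180-90,1),'mean',(q.mean(0)*1000).round(1),'zmed',np.median(P[v,u,2]).round(4),st[i,4])
E
python3 - <<'E'
from h import *
c=cam('top');f=np.load('pics/top0.npz');P=cloud(c,f['d'])
w=np.zeros(P.shape[:2],bool);w[225:300,380:485]=1
print('jig slats');rects(P,w&(P[...,2]>.0535),.057,60,c)
print('jig base');rects(P,w&(P[...,2]>.004),.009,600,c)
w[:]=0;w[240:330,265:355]=1
print('stack top');rects(P,w&(P[...,2]>.0205),.025,60,c)
print('board');rects(P,w&(P[...,2]>.0025),.005,600,c)
p=cam('wrist');s=env.read_state();print('wristcam in tool',s['orientation'].T@(p['c']-s['position']),(p['R']@s['orientation']).round(3),p['p']['fx'],p['p']['cx'],p['p']['cy'])
# camera ring plane
q=P[200:256,190:240].reshape(-1,3);q=q[q[:,2]>.07]
print(q.mean(0),np.percentile(q,[1,99],axis=0))
E
```

```text
jig slats
rect [538.7 -97.5] size 109.5 28.5 long ang -1.0 mean [538.9 -97.5] zmed 0.0583 414
rect [ 534.7 -207.5] size 109.8 25.3 long ang -6.8 mean [ 534.2 -207.3] zmed 0.0586 410
jig base
rect [ 544.1 -154.9] size 222.8 151.5 long ang -88.7 mean [ 538. -155.] zmed 0.02 4910
stack top
rect [506.6 157. ] size 109.8 18.3 long ang -22.0 mean [506.6 158. ] zmed 0.0264 362
rect [479.5  91.6] size 109.8 16.3 long ang -22.0 mean [479.4  91.5] zmed 0.0266 361
board
rect [494.6 130.3] size 185.2 175.5 long ang 71.3 mean [493.3 126. ] zmed 0.0073 4540
wristcam in tool [ 0.08251541  0.00021875 -0.16204846] [[-0.001  1.     0.   ]
 [-0.955 -0.001 -0.297]
 [-0.297 -0.001  0.955]] 408.5602627850964 322.0412272938663 235.7890046523518
[0.61179519 0.32515666 0.12135804] [[0.41697899 0.11489545 0.07137203]
 [0.65596015 0.36826119 1.12145407]]
```

Call:
{"fn": "drive_tool", "kwargs": {
  "increments": ".032 .0416 .0023 0 0 -.0126;.032 .0416 .0023 0 0 -.0126;.032 .0416 .0023 0 0 -.0126;.032 .0416 .0023 0 0 -.0126;.032 .0416 .0023 0 0 -.0126;.032 .0416 .0023 0 0 -.0126;.032 .0416 .0023 0 0 -.0126;.032 .0416 .0023 0 0 -.0126;.032 .0416 .0023 0 0 -.0126;.032 .0416 .0023 0 0 -.0126;.032 .0416 .0023 0 0 -.0126;.032 .0416 .0023 0 0 -.0126;0 0 0 0 0 0",
  "fingers": 0.4
}}

```text
clock: 1.72
position: [0.5632, -0.1494, 0.2506]
orientation: [[0.999, -0.032, -0.001], [-0.032, -0.999, 0.001], [-0.001, -0.001, -1.0]]
force: [-1.1, -0.5, -0.4]
gripper_width: 0.0373
grasp_force: 0.0
```

```bash
python3 - <<'E'
from h import *
c=cam('wrist');im,d=capture('wrist');P=cloud(c,d)
np.savez('pics/w1.npz',im=im,d=d,P=P)
uv=c['R']@(np.array([.536,-.1525,.03])-c['c']);print('jig px',uv[:2]/uv[2]*c['p']['fx']+[c['p']['cx'],c['p']['cy']])
cv2.imwrite('pics/w1.png',im)
w=(abs(P[...,1]+.15)<.13)&(abs(P[...,0]-.54)<.08)
print('slats');rects(P,w&(P[...,2]>.0535),.057,60,c)
print('base');rects(P,w&(P[...,2]>.004),.009,1000,c)
# arch height profile along jig: per y bin, max z within 20 mm of middle line
for y in np.arange(-.26,-.04,.01):
    m=(abs(P[...,1]-y)<.004)&(abs(P[...,0]-.5365)<.02); m2=(abs(P[...,1]-y)<.004)&(abs(P[...,0]-.4915)<.006); m3=(abs(P[...,1]-y)<.004)&(abs(P[...,0]-.5815)<.006)
    print(round(y,3),[ (np.percentile(P[...,2][k],[50,97])*1000).round(0).tolist() if k.sum()>5 else None for k in(m,m2,m3)])
E
```

```text
jig px [326.19203052 226.64144968]
slats
rect [ 422.6 -132.6] size 697.9 344.1 long ang 88.2 mean [ 360.1 -139.8] zmed 0.3485 75164
rect [ 556.5 -151.8] size 43.0 1.8 long ang 88.1 mean [ 556.2 -151.3] zmed 0.0546 94
rect [ 522.3 -153.1] size 50.6 1.9 long ang 88.1 mean [ 522.3 -152.1] zmed 0.0546 136
rect [ 263.  -482.3] size 51.4 12.0 long ang 11.1 mean [ 257.6 -485.6] zmed 0.3323 243
base
rect [ 397.4 -130.1] size 792.1 400.3 long ang 88.2 mean [ 365.9 -140.9] zmed 0.3463 94135
-0.26 [[1.0, 2.0], [1.0, 2.0], [1.0, 3.0]]
-0.25 [[34.0, 35.0], [10.0, 11.0], [10.0, 12.0]]
-0.24 [[23.0, 35.0], [10.0, 11.0], [10.0, 11.0]]
-0.23 [[25.0, 333.0], None, [10.0, 11.0]]
-0.22 [[25.0, 44.0], None, [10.0, 57.0]]
-0.21 [[58.0, 59.0], [58.0, 59.0], [347.0, 349.0]]
-0.2 [[56.0, 59.0], [58.0, 59.0], [354.0, 358.0]]
-0.19 [[25.0, 53.0], [10.0, 11.0], [355.0, 358.0]]
-0.18 [[24.0, 54.0], [10.0, 11.0], [355.0, 358.0]]
-0.17 [[27.0, 328.0], [10.0, 11.0], [354.0, 358.0]]
-0.16 [[25.0, 55.0], [10.0, 11.0], [357.0, 358.0]]
-0.15 [[24.0, 56.0], [10.0, 11.0], [357.0, 358.0]]
-0.14 [[25.0, 55.0], [10.0, 11.0], [357.0, 358.0]]
-0.13 [[25.0, 327.0], [10.0, 11.0], [353.0, 358.0]]
-0.12 [[25.0, 53.0], [10.0, 11.0], [355.0, 358.0]]
-0.11 [[24.0, 51.0], [10.0, 11.0], [355.0, 355.0]]
-0.1 [[58.0, 59.0], [57.0, 59.0], [58.0, 355.0]]
-0.09 [[58.0, 59.0], [57.0, 59.0], [58.0, 59.0]]
-0.08 [[25.0, 48.0], [10.0, 11.0], [12.0, 48.0]]
-0.07 [[24.0, 47.0], [10.0, 12.0], [10.0, 73.0]]
-0.06 [[32.0, 35.0], [10.0, 12.0], [10.0, 32.0]]
-0.05 [[34.0, 35.0], [10.0, 11.0], [9.0, 11.0]]
```

View pics/w1.png

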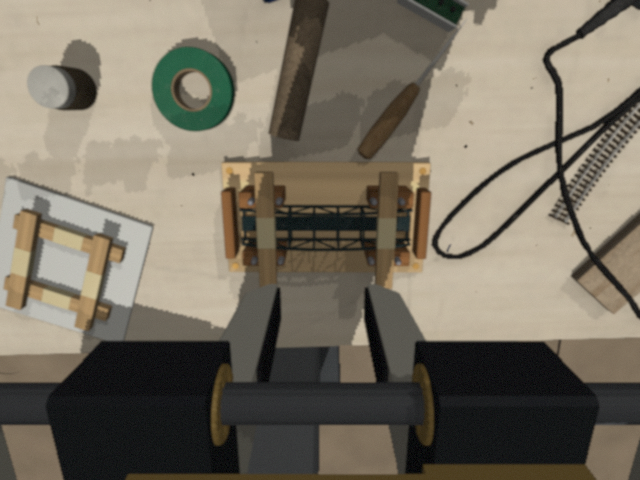

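The wrist view shows the jig slats at about (265,228) and (387,228). The bridge lies between them with two thin top rails at rows 207 and 247, and the awl is clear behind. I'll check for crossbars under the finger paths and refine the slat poses.

```bash
python3 - <<'E'
from h import *
c=cam('wrist');P=np.load('pics/w1.npz')['P']
x,y,z=P[...,0],P[...,1],P[...,2]
w=(abs(y+.15)<.13)&(abs(x-.54)<.075)
k=np.ones((3,3),np.uint8)
m=cv2.morphologyEx((w&(z>.0545)&(z<.063)).astype(np.uint8),cv2.MORPH_OPEN,k)
rects(P,m,.057,100,c)
m=(w&(z>.006)&(z<.013)).astype(np.uint8);rects(P,m,.009,1000,c)
i=(abs(x-.539)<.011)&(z>.035)&(z<.06)
for a in np.arange(-.24,-.06,.005):
    q=z[i&(y>=a)&(y<a+.005)];print(round(a*1000),len(q),(np.percentile(q,[50,100])*1000).round() if len(q) else '',end=' | ')
# outer: heights at x offsets near slat sides (cheeks)
print()
for xo in range(-60,61,4):
    r=[]
    for yy in(-.19,-.225,-.115,-.08):
        q=z[(abs(y-yy)<.005)&(abs(x-.539-xo/1000)<.002)&(z<.1)];r.append(int(q.max()*1000) if len(q) else -1)
    print(xo,r,end=';')
E
```

```text
rect [540.2 -98.5] size 108.1 16.6 long ang -2.4 mean [543.6 -98.5] zmed 0.0579 2022
rect [ 536.  -208.2] size 109.0 16.7 long ang -1.8 mean [ 539.1 -208.3] zmed 0.0578 2052
rect [ 538.  -153.4] size 205.8 115.9 long ang 88.1 mean [ 568.1 -153.5] zmed 0.0098 6950
rect [ 491.9 -152.1] size 103.1 23.6 long ang 88.1 mean [ 491.  -151.7] zmed 0.0098 1822
-240 0  | -235 0  | -230 0  | -225 0  | -220 1 [58. 58.] | -215 122 [58. 60.] | -210 126 [58. 60.] | -205 136 [58. 59.] | -200 59 [57. 60.] | -195 0  | -190 47 [52. 53.] | -185 0  | -180 0  | -175 0  | -170 0  | -165 47 [52. 54.] | -160 0  | -155 0  | -150 0  | -145 40 [51. 52.] | -140 6 [52. 53.] | -135 0  | -130 0  | -125 0  | -120 48 [51. 53.] | -115 0  | -110 20 [53. 58.] | -105 138 [58. 60.] | -100 128 [58. 59.] | -95 122 [58. 60.] | -90 31 [58. 59.] | -85 0  | -80 0  | -75 0  | -70 0  | -65 0  | 
-60 [10, 11, 2, 1];-56 [11, 11, 10, 9];-52 [11, -1, 11, 10];-48 [11, -1, 10, 10];-44 [11, -1, 11, -1];-40 [11, 48, 10, -1];-36 [48, 49, 10, -1];-32 [59, 49, 48, 49];-28 [59, 54, 57, 59];-24 [48, 48, 57, 60];-20 [52, 43, 47, 50];-16 [53, 21, 54, 44];-12 [52, 24, 52, 44];-8 [52, 26, 52, 21];-4 [52, 26, 53, 25];0 [52, 26, 53, 27];4 [53, 26, 52, 26];8 [53, 20, 52, 27];12 [52, 44, 52, 21];16 [54, 43, 53, 42];20 [48, 49, 52, 44];24 [58, 60, 48, 49];28 [59, 59, 59, 59];32 [48, 49, 58, 59];36 [11, 11, 49, 48];40 [11, 11, 11, 47];44 [11, 11, 11, 11];48 [11, 11, 11, 11];52 [11, 11, 11, 10];56 [10, 9, 12, 11];60 [16, 2, 10, 11];
```

Call:
{"fn": "drive_tool", "kwargs": {
  "increments": "-.0173 .0132 -.0325 0 0 -.0004;-.0173 .0132 -.0325 0 0 -.0004;-.0173 .0132 -.0325 0 0 -.0004;-.0173 .0132 -.0325 0 0 -.0004;0 0 -.0223 0 0 0;0 0 -.0223 0 0 0;0 0 0 0 0 0"
}}

```text
clock: 2.65
position: [0.4914, -0.0997, 0.0752]
orientation: [[0.999, -0.04, -0.003], [-0.04, -0.999, 0.001], [-0.003, -0.0, -1.0]]
force: [0.8, 0.2, -0.6]
gripper_width: 0.0372
grasp_force: 0.0
```

Call:
{"fn": "drive_tool", "kwargs": {
  "increments": ".0015 .0025 0 0 0 0.0005;0 0 0 0 0 0"
}}

```text
clock: 2.9
position: [0.4947, -0.0968, 0.0776]
orientation: [[0.999, -0.038, 0.001], [-0.038, -0.999, -0.0], [0.001, 0.0, -1.0]]
force: [0.5, 0.1, 0.1]
gripper_width: 0.0374
grasp_force: 0.0
```

```bash
python3 - <<'E'
from h import *
s=env.read_state();print(s['position'],s['orientation'][:,0],s['joint_vel'].round(4))
im,d=capture('wrist');np.savez('pics/w2.npz',im=im,d=d);cv2.imwrite('pics/w2.png',cv2.resize(im[130:400,140:500],None,fx=2,fy=2))
c=cam('wrist');P=cloud(c,d);z=P[...,2];w=(abs(P[...,0]-.545)<.06)&(abs(P[...,1]+.1)<.03)
m=cv2.morphologyEx((w&(z>.0545)&(z<.063)).astype(np.uint8),cv2.MORPH_OPEN,np.ones((3,3)));rects(P,m,.057,100,c)
E
```

```text
[ 0.49472925 -0.09678555  0.07762075] [ 0.99928429 -0.0378027   0.00136485] [ 0.0024  0.0011  0.0059 -0.0016 -0.0034 -0.0011]
rect [540.  -96.8] size 109.3 16.3 long ang -2.2 mean [544.9 -97. ] zmed 0.0577 8502
rect [ 568.3 -110.2] size 5.5 5.2 long ang -1.5 mean [ 568.1 -110.1] zmed 0.0575 140
rect [569.  -85.5] size 5.3 5.0 long ang 87.8 mean [569.  -85.5] zmed 0.0574 144
rect [512.8 -83.7] size 5.5 5.2 long ang -2.2 mean [512.8 -83.6] zmed 0.0575 117
rect [ 511.8 -108.3] size 5.5 5.2 long ang -1.5 mean [ 511.8 -108.2] zmed 0.0575 111
```

View pics/w2.png

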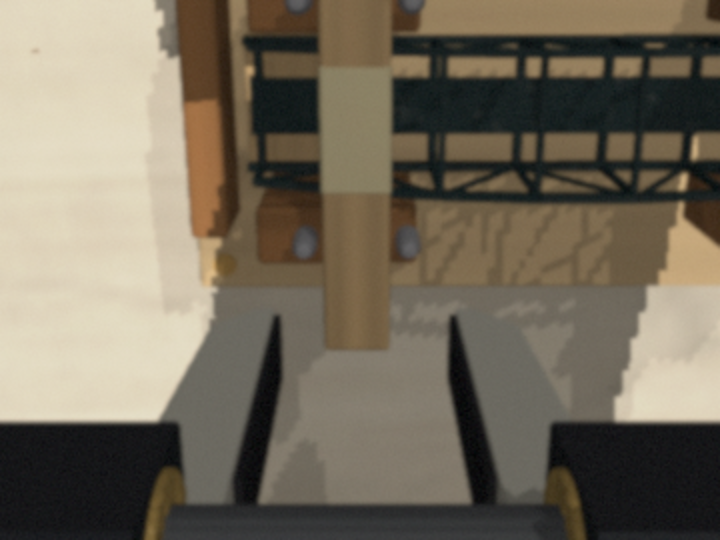

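The fingers straddle the near slat end: tips at (278,318) and (452,318), slat end centred at (357,350). The slat sits about 2 mm to +y of the finger middle. I'll check the fingertip depth before going lower.

```bash
python3 - <<'E'
from h import *
d=np.load('pics/w2.npz')['d'];c=cam('wrist');p=c['p'];s=env.read_state()
v,u=np.indices(d.shape);C=np.dstack([(u-p['cx'])/p['fx'],(v-p['cy'])/p['fy'],np.ones(d.shape)])*d[...,None]
R=c['R']@s['orientation'];o=s['orientation'].T@(c['c']-s['position'])
T=C@R+o   # tool frame
m=(abs(T[...,0])<.02)&(abs(T[...,1])<.06)&(T[...,2]<.04)&(T[...,2]>-.06)&(d>0)
q=T[m];print(s['position'],len(q))
for a in np.arange(-.05,.035,.005):
    k=q[(q[:,2]>=a)&(q[:,2]<a+.005)]
    if len(k): l=k[k[:,1]<0];r=k[k[:,1]>0];print(round(a,3),len(k),'x',k[:,0].min().round(3),k[:,0].max().round(3),'L',l[:,1].max().round(4) if len(l) else '','R',r[:,1].min().round(4) if len(r) else '')
for uv in((276,295),(282,292),(365,295),(372,292)):print(uv,T[uv[1],uv[0]].round(4))
E
```

```text
[ 0.49463869 -0.09676999  0.0774451 ] 10787
-0.05 738 x -0.005 0.01 L -0.018 R 0.0188
-0.045 873 x -0.008 0.01 L -0.018 R 0.0188
-0.04 878 x -0.008 0.01 L -0.018 R 0.0188
-0.035 762 x -0.009 0.01 L -0.018 R 0.0188
-0.03 706 x -0.008 0.01 L -0.018 R 0.0188
-0.025 626 x -0.008 0.01 L -0.018 R 0.0188
-0.02 562 x -0.008 0.01 L -0.0181 R 0.0188
-0.015 499 x -0.008 0.01 L -0.0179 R 0.0189
-0.01 457 x -0.008 0.01 L -0.018 R 0.0188
-0.005 357 x -0.008 0.009 L -0.0181 R 0.0189
-0.0 208 x -0.008 0.009 L -0.0179 R 0.0189
0.005 2 x 0.008 0.008 L -0.0198 R 0.0207
0.015 1293 x -0.009 0.02 L -0.0003 R 0.0002
0.02 819 x -0.01 0.02 L -0.0003 R 0.0002
0.025 402 x 0.01 0.02 L -0.0102 R 0.0071
0.03 205 x 0.01 0.02 L -0.0102 R 0.0072
(276, 295) [ 0.0075 -0.0192 -0.0045]
(282, 292) [-0.0291 -0.0254  0.0765]
(365, 295) [0.005  0.019  0.0005]
(372, 292) [ 0.0086  0.0214 -0.004 ]
```

```bash
python3 - <<'E'
from h import *
for n in('scene','top'):
    c=cam(n);im,d=capture(n);P=cloud(c,d);x,y,z=[P[...,i] for i in range(3)]
    m=(abs(x-.4947)<.014)&(y>-.1)&(y<-.03)&(z>.03)&(z<.16)
    print(n,m.sum(),np.histogram(z[m],bins=np.arange(.03,.165,.005)))
    if n=='scene':
        k=(abs(x-.5)<.1)&(abs(y+.097)<.1)&(z>.03)
        v,u=np.nonzero(k);v0,v1,u0,u1=v.min()-25,v.max()+25,u.min()-25,u.max()+25;print(u0,v0,u1,v1)
        cr=im[max(v0,0):v1,max(u0,0):u1];f=min(780/cr.shape[1],580/cr.shape[0]);cv2.imwrite('pics/s2.png',cv2.resize(cr,None,fx=f,fy=f))
E
```

```text
scene 149 (array([10, 10,  7, 16, 18, 20,  0,  0,  1,  3,  6, 12, 17, 12, 12,  5,  0,
        0,  0,  0,  0,  0,  0,  0,  0,  0]), array([0.03 , 0.035, 0.04 , 0.045, 0.05 , 0.055, 0.06 , 0.065, 0.07 ,
       0.075, 0.08 , 0.085, 0.09 , 0.095, 0.1  , 0.105, 0.11 , 0.115,
       0.12 , 0.125, 0.13 , 0.135, 0.14 , 0.145, 0.15 , 0.155, 0.16 ]))
326 62 487 283
top 12 (array([0, 0, 0, 0, 0, 0, 0, 0, 0, 0, 0, 0, 0, 0, 0, 0, 0, 0, 0, 0, 0, 0,
       0, 0, 3, 9]), array([0.03 , 0.035, 0.04 , 0.045, 0.05 , 0.055, 0.06 , 0.065, 0.07 ,
       0.075, 0.08 , 0.085, 0.09 , 0.095, 0.1  , 0.105, 0.11 , 0.115,
       0.12 , 0.125, 0.13 , 0.135, 0.14 , 0.145, 0.15 , 0.155, 0.16 ]))
```

View pics/s2.png

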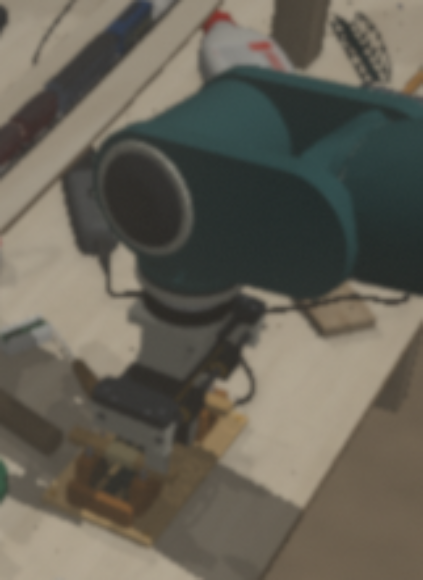

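The scene view shows the tips about 15 mm above the slat, higher than the stated 25 mm ahead of the TCP implies. I'll test whether the tip reach changes as the fingers close, in free air.

Call:
{"fn": "drive_tool", "kwargs": {
  "increments": "0 .0015 .03 0 0 0;0 0 0 0 0 0;0 0 0 0 0 0;0 0 0 0 0 0",
  "fingers": 0.18
}}

```text
clock: 3.55
position: [0.4939, -0.0951, 0.1057]
orientation: [[0.999, -0.038, -0.001], [-0.038, -0.999, 0.0], [-0.001, -0.0, -1.0]]
force: [-0.2, 0.5, -0.3]
gripper_width: 0.0167
grasp_force: 0.0
```

```bash
cat >> h.py <<'E'
def toolpts():
    s=env.read_state();c=cam('wrist');p=c['p'];im,d=capture('wrist')
    v,u=np.indices(d.shape);C=np.dstack([(u-p['cx'])/p['fx'],(v-p['cy'])/p['fy'],np.ones(d.shape)])*d[...,None]
    return s,im,d,c,C@(c['R']@s['orientation'])+s['orientation'].T@(c['c']-s['position'])
E
python3 - <<'E'
from h import *
s,im,d,c,T=toolpts();print(s['position'],s['gripper_width'])
m=(abs(T[...,0])<.02)&(abs(T[...,1])<.06)&(T[...,2]<.04)&(T[...,2]>-.03)&(d>0)
q=T[m]
for a in np.arange(-.03,.04,.003):
    k=q[(q[:,2]>=a)&(q[:,2]<a+.003)];print(round(a,3),len(k),k[:,1].min().round(3) if len(k) else '',k[:,1].max().round(3) if len(k) else '')
E
```

```text
[ 0.49390518 -0.09506474  0.10573138] 0.01672916489738388
-0.03 404 -0.024 0.024
-0.027 342 -0.024 0.024
-0.024 333 -0.023 0.024
-0.021 331 -0.023 0.024
-0.018 275 -0.023 0.024
-0.015 290 -0.023 0.023
-0.012 256 -0.023 0.023
-0.009 223 -0.022 0.023
-0.006 231 -0.022 0.023
-0.003 187 -0.021 0.02
-0.0 94 -0.017 0.017
0.003 37 -0.014 0.015
0.006 0  
0.009 0  
0.012 0  
0.015 0  
0.018 0  
0.021 0  
0.024 0  
0.027 0  
0.03 0  
0.033 0  
0.036 0  
0.039 0
```

The tips sit about 5 mm ahead of the reported TCP at either opening, so I'll use that figure. Opening up and going down to the slat.

Call:
{"fn": "drive_tool", "kwargs": {
  "increments": "0 0 0 0 0 0;0 0 -.015 0 0 0;0 0 -.018 0 0 0;0 0 -.018 0 0 0;0 0 0 0 0 0;0 0 0 0 0 0",
  "fingers": 0.36
}}

```text
clock: 4.35
position: [0.4944, -0.0951, 0.0557]
orientation: [[0.999, -0.038, 0.0], [-0.038, -0.999, 0.0], [0.0, -0.0, -1.0]]
force: [0.7, 0.4, -0.2]
gripper_width: 0.0333
grasp_force: 0.0
```

```bash
python3 - <<'E'
from h import *
s,im,d,c,T=toolpts();print(s['position'],s['gripper_width'],s['force'])
P=cloud(c,d);z=P[...,2]
f=(abs(T[...,0])<.015)&(abs(T[...,1])>.012)&(abs(T[...,1])<.04)&(T[...,2]>-.02)&(T[...,2]<.006)
print('tip z',np.percentile(z[f],.5).round(4))
for n,sg in(('R',1),('L',-1)):
    k=f&(T[...,1]*sg>0)&(T[...,2]>-.01);print(n,np.abs(T[k][:,1]).min().round(4))
m=(abs(T[...,1])<.011)&(T[...,2]>-.012)&(T[...,2]<.004)&(T[...,0]<.03)&(T[...,0]>0)
print('slat edges at tool y',np.percentile(T[m][:,1],[2,98]).round(4),T[m][:,2].mean().round(4),m.sum())
E
```

```text
[ 0.49438237 -0.09514912  0.05571214] 0.03333933815333208 [ 0.73014038  0.39999141 -0.23235514]
tip z 0.0518
R 0.017
L 0.0162
slat edges at tool y [-0.0079  0.008 ] -0.0021 2544
```

Call:
{"fn": "drive_tool", "kwargs": {
  "increments": "0 0 -.002 0 0 0;0 0 0 0 0 0;0 0 0 0 0 0;0 0 0 0 0 0;0 0 0 0 0 0",
  "fingers": 0
}}

```text
clock: 5.03
position: [0.4943, -0.0951, 0.0537]
orientation: [[0.999, -0.038, 0.0], [-0.038, -0.999, -0.0], [0.0, 0.0, -1.0]]
force: [0.4, -0.4, 2.5]
gripper_width: 0.0153
grasp_force: 30.0
```

Call:
{"fn": "drive_tool", "kwargs": {
  "increments": "0 0 .01 0 0 0;0 0 .02 0 0 0;0 0 .035 0 0 0;0 0 .035 0 0 0;0 0 0 0 0 0"
}}

```text
clock: 5.65
position: [0.4955, -0.0954, 0.1579]
orientation: [[0.999, -0.038, 0.005], [-0.038, -0.999, -0.001], [0.006, 0.001, -1.0]]
force: [-0.1, 0.3, -0.7]
gripper_width: 0.0156
grasp_force: 30.0
```

```bash
python3 - <<'E'
from h import *
P=np.load('pics/w1.npz')['P'];x,y,z=[P[...,i] for i in range(3)]
w=(abs(x-.493)<.09)&(abs(y-.124)<.09)
for lo,hi in((.0205,.03),(.0115,.0195)):
    m=(w&(z>lo)&(z<hi)).astype(np.uint8);n,l=cv2.connectedComponents(m)
    for i in range(1,n):
        q=P[l==i]
        if len(q)<150:continue
        (cx,cy),(a,b),t=cv2.minAreaRect((q[:,:2]*1000).astype(np.float32))
        if a<b:a,b,t=b,a,t+90
        print(lo,len(q),round(cx,1),round(cy,1),round(a,1),round(b,1),round((t+90)%180-90,1),np.median(q[:,2]).round(4))
s,im,d,c,T=toolpts();print(s['position'],s['gripper_width'],s['force'])
m=(abs(T[...,1])<.02)&(T[...,2]>-.015)&(T[...,2]<.02)&(T[...,0]>.012)&(T[...,0]<.12)
q=T[m];print('slat in tool',m.sum(),q.min(0).round(4),q.max(0).round(4))
for a in(.015,.04,.06,.08,.1):
    k=q[abs(q[:,0]-a)<.004];print(a,np.median(k,0).round(4)) if len(k) else 0
E
```

```text
0.0205 1917 508.5 158.3 110.8 18.0 -22.1 0.0258
0.0205 1728 481.6 91.6 110.5 17.4 -22.0 0.0258
0.0115 1813 497.2 127.5 109.5 56.9 -20.5 0.016
0.0115 257 499.2 70.2 55.4 12.6 -21.2 0.016
0.0115 202 445.2 92.9 25.8 12.9 -24.5 0.0158
[ 0.49547605 -0.09540399  0.15785234] 0.01558895836090226 [-0.05562079  0.25156645 -0.73757636]
slat in tool 9467 [ 0.012  -0.008  -0.0063] [ 0.1008  0.0084 -0.0015]
0.015 [ 0.0155  0.0006 -0.004 ]
0.04 [ 0.0401  0.0002 -0.0042]
0.06 [ 0.0601  0.0003 -0.0041]
0.08 [ 0.0801  0.0003 -0.004 ]
0.1 [ 0.0983  0.0001 -0.0039]
```

Call:
{"fn": "drive_tool", "kwargs": {
  "increments": ".0019 .0206 0 0 0 .0766;.0019 .0206 0 0 0 .0766;.0019 .0206 0 0 0 .0766;.0019 .0206 -.01 0 0 .0766;.0019 .0206 -.01 0 0 .0766;.0019 .0206 -.015 0 0 .0766;.0019 .0206 -.015 0 0 .0766;.0019 .0206 -.01 0 0 .0766;0 0 0 0 0 0;0 0 0 0 0 0"
}}

```text
clock: 6.95
position: [0.5094, 0.0693, 0.0936]
orientation: [[0.376, 0.927, -0.0], [0.927, -0.376, -0.0], [-0.0, -0.0, -1.0]]
force: [0.7, 0.3, -0.3]
gripper_width: 0.0157
grasp_force: 30.0
```

```bash
cat >> h.py <<'E'
def stack(c,d,z0=.0205,z1=.0295,amin=150):
    P=cloud(c,d);x,y,z=[P[...,i] for i in range(3)]
    w=(abs(x-.495)<.09)&(abs(y-.125)<.09)&(z>z0)&(z<z1)
    n,l=cv2.connectedComponents(cv2.morphologyEx(w.astype(np.uint8),cv2.MORPH_OPEN,np.ones((3,3))))
    for i in range(1,n):
        q=P[l==i]
        if len(q)<amin:continue
        (cx,cy),(a,b),t=cv2.minAreaRect((q[:,:2]*1000).astype(np.float32))
        if a<b:a,b,t=b,a,t+90
        print('z',z0,len(q),'c',round(cx,1),round(cy,1),'size',round(a,1),round(b,1),'ang',round((t+90)%180-90,1),'z',np.median(q[:,2]).round(4))
E
python3 - <<'E'
from h import *
s,im,d,c,T=toolpts();print(s['position'],np.degrees(np.arctan2(s['orientation'][1,0],s['orientation'][0,0])),s['orientation'][:,2])
stack(c,d)
cv2.imwrite('pics/w3.png',im)
E
```

```text
[0.50937671 0.06930301 0.09363808] 67.90060270010396 [-2.13077476e-04 -1.69997028e-04 -9.99999963e-01]
z 0.0205 4507 c 493.3 165.1 size 77.6 16.0 ang -22.2 z 0.0259
z 0.0205 509 c 554.9 139.8 size 15.6 8.9 ang 66.6 z 0.0258
z 0.0205 3682 c 466.2 98.9 size 77.9 16.8 ang -22.5 z 0.0258
z 0.0205 378 c 528.1 73.8 size 16.0 8.5 ang 67.6 z 0.0257
```

View pics/w3.png

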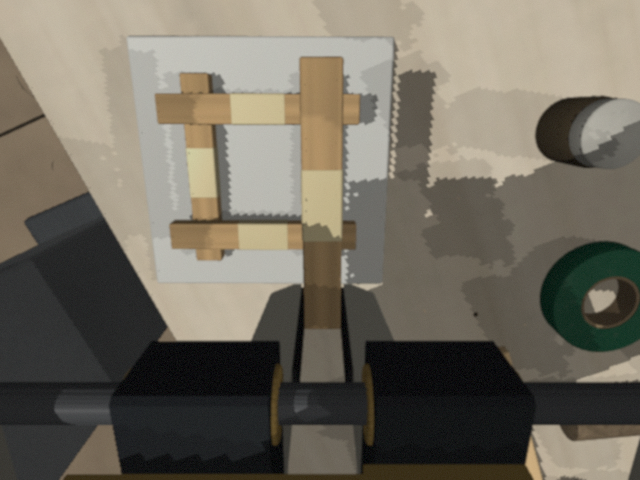

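The held slat lies parallel to the lower layer at x≈322. The two upper slats run at rows 108 and 236, with tapes at (258,108) and (262,236). A shift of only about 1.5 mm is needed, so I'm lowering.

Call:
{"fn": "drive_tool", "kwargs": {
  "increments": ".0014 .0004 -.02 0 0 0;0 0 -.02 0 0 0;0 0 -.015 0 0 0;0 0 -.004 0 0 0;0 0 0 0 0 0;0 0 0 0 0 0"
}}

```text
clock: 7.75
position: [0.5112, 0.0701, 0.0352]
orientation: [[0.374, 0.928, 0.001], [0.928, -0.374, 0.0], [0.0, 0.001, -1.0]]
force: [-0.4, -0.1, -0.6]
gripper_width: 0.016
grasp_force: 30.0
```

```bash
python3 - <<'E'
from h import *
s,im,d,c,T=toolpts();print(s['position'],s['force'])
P=cloud(c,d);m=(abs(T[...,1])<.006)&(T[...,2]>-.012)&(T[...,2]<.004)
for a in(.02,.05,.095):
    k=m&(abs(T[...,0]-a)<.005);print('slat top z',P[k][:,2].mean().round(4))
stack(c,d)
E
```

```text
[0.51120893 0.07014881 0.03516055] [-0.36948777 -0.1327455  -0.58582225]
slat top z 0.0393
slat top z 0.0394
slat top z 0.0392
z 0.0205 8464 c 494.9 164.4 size 82.5 16.4 ang -21.9 z 0.0259
z 0.0205 1095 c 554.1 140.3 size 16.0 10.7 ang 67.8 z 0.0258
z 0.0205 6270 c 468.2 98.2 size 83.0 16.5 ang -22.4 z 0.0258
z 0.0205 564 c 527.9 75.6 size 12.5 9.7 ang 68.6 z 0.0257
```

Call:
{"fn": "drive_tool", "kwargs": {
  "increments": "0 0 -.0025 0 0 0;0 0 -.0006 0 0 0;0 0 0 0 0 0;0 0 0 0 0 0"
}}

```text
clock: 8.3
position: [0.511, 0.0701, 0.0317]
orientation: [[0.374, 0.928, 0.0], [0.928, -0.374, -0.0], [0.0, 0.0, -1.0]]
force: [-1.0, -0.6, 3.2]
gripper_width: 0.015
grasp_force: 30.0
```

Call:
{"fn": "drive_tool", "kwargs": {
  "increments": "0 0 0.0003 0 0 0;0 0 0 0 0 0;0 0 0 0 0 0;0 0 .01 0 0 0;0 0 .03 0 0 0;0 0 .05 0 0 0;0 0 0 0 0 0",
  "fingers": 0.3
}}

```text
clock: 9.18
position: [0.5125, 0.0702, 0.1264]
orientation: [[0.374, 0.928, 0.006], [0.928, -0.374, 0.001], [0.003, 0.006, -1.0]]
force: [0.3, -0.2, -0.1]
gripper_width: 0.0276
grasp_force: 0.0
```

```bash
python3 - <<'E'
from h import *
s,im,d,c,T=toolpts();print(s['position'],s['gripper_width'])
stack(c,d);stack(c,d,.031,.042)
E
```

```text
[0.51254756 0.07024017 0.12641022] 0.027575299127379497
z 0.0205 3612 c 495.1 164.4 size 82.3 16.0 ang -22.0 z 0.0259
z 0.0205 498 c 553.8 140.3 size 15.4 11.3 ang 68.4 z 0.0258
z 0.0205 3034 c 468.4 97.9 size 82.9 16.8 ang -22.0 z 0.0258
z 0.0205 388 c 526.9 74.0 size 15.9 10.2 ang 68.2 z 0.0256
z 0.031 4624 c 527.8 112.8 size 110.0 16.4 ang 68.4 z 0.0359
```

Call:
{"fn": "drive_tool", "kwargs": {
  "increments": "-.0027 -.0344 0 0 0 -.0766;-.0027 -.0344 0 0 0 -.0766;-.0027 -.0344 0 0 0 -.0766;-.0027 -.0344 0 0 0 -.0766;-.0027 -.0344 0 0 0 -.0766;-.0027 -.0344 0 0 0 -.0766;-.0027 -.0344 0 0 0 -.0766;-.0027 -.0344 0 0 0 -.0766;0 0 -.02 0 0 0;0 0 -.02 0 0 0;0 0 0 0 0 0;0 0 0 0 0 0",
  "fingers": 0.38
}}

```text
clock: 10.72
position: [0.4894, -0.2045, 0.0819]
orientation: [[0.999, -0.036, -0.0], [-0.036, -0.999, 0.0], [-0.0, -0.0, -1.0]]
force: [-0.9, -0.8, -0.0]
gripper_width: 0.035
grasp_force: 0.0
```

```bash
cat > g.py <<'E'
from h import *
s,im,d,c,T=toolpts();print(s['position'],s['orientation'][:,0],s['gripper_width'],s['force'])
P=cloud(c,d);z=P[...,2];w=(abs(P[...,0]-.54)<.06)&(abs(P[...,1]+.207)<.025)&(z>.0545)&(z<.063)
m=cv2.morphologyEx(w.astype(np.uint8),cv2.MORPH_OPEN,np.ones((3,3)))
n,l,st,_=cv2.connectedComponentsWithStats(m);i=1+st[1:,4].argmax();q=T[l==i]
print('slat in tool x',q[:,0].min().round(4),q[:,0].max().round(4))
for a in(.0,.02,.06,.1):
    k=q[abs(q[:,0]-a)<.006]
    if len(k):print(a,'y',np.percentile(k[:,1],[2,98]).round(4))
E
python3 g.py
```

```text
[ 0.48944383 -0.20453853  0.08187526] [ 9.99339045e-01 -3.63520186e-02 -6.79684397e-05] 0.0350458269141263 [-0.85214191 -0.75881169 -0.03553928]
slat in tool x -0.0077 0.1021
0.0 y [-0.0073  0.0081]
0.02 y [-0.007   0.0083]
0.06 y [-0.0074  0.0083]
0.1 y [-0.0074  0.0083]
```

Call:
{"fn": "drive_tool", "kwargs": {
  "increments": ".0011 -.0004 -.012 0 0 0;0 0 -.012 0 0 0;0 0 -.0042 0 0 0;0 0 0 0 0 0;0 0 0 0 0 0"
}}

```text
clock: 11.4
position: [0.4905, -0.2056, 0.0538]
orientation: [[0.999, -0.038, 0.0], [-0.038, -0.999, -0.0], [0.0, 0.0, -1.0]]
force: [0.1, -0.3, 0.2]
gripper_width: 0.0351
grasp_force: 0.0
```

Call:
{"fn": "drive_tool", "kwargs": {
  "increments": "0 0 0 0 0 0;0 0 0 0 0 0;0 0 0 0 0 0;0 0 0 0 0 0;0 0 0 0 0 0",
  "fingers": 0
}}

```text
clock: 12.02
position: [0.4904, -0.2056, 0.0537]
orientation: [[0.999, -0.038, 0.0], [-0.038, -0.999, -0.0], [0.0, 0.0, -1.0]]
force: [0.1, 0.6, 2.5]
gripper_width: 0.0156
grasp_force: 30.0
```

Call:
{"fn": "drive_tool", "kwargs": {
  "increments": "0 0 .01 0 0 0;0 0 .02 0 0 0;0 0 .035 0 0 0;0 0 .035 0 0 0;0 0 0 0 0 0"
}}

```text
clock: 12.65
position: [0.4915, -0.2061, 0.1579]
orientation: [[0.999, -0.038, 0.005], [-0.038, -0.999, -0.002], [0.005, 0.002, -1.0]]
force: [-0.2, 0.1, -0.8]
gripper_width: 0.0152
grasp_force: 30.0
```

```bash
python3 - <<'E'
from h import *
s,im,d,c,T=toolpts();print(s['position'],s['gripper_width'])
m=(abs(T[...,1])<.02)&(T[...,2]>-.015)&(T[...,2]<.02)&(T[...,0]>.012)&(T[...,0]<.12)
q=T[m];print('slat in tool',m.sum(),q.min(0).round(4),q.max(0).round(4))
for a in(.015,.06,.1):
    k=q[abs(q[:,0]-a)<.004];print(a,np.median(k,0).round(4)) if len(k) else 0
P=cloud(c,d);z=P[...,2];w=(z>.049)&(z<.06)&(abs(P[...,0]-.538)<.026)&(abs(P[...,1]+.15)<.09)
rects(P,w,.054,30,c)
E
```

```text
[ 0.49147615 -0.20605838  0.15785015] 0.015196057851945529
slat in tool 9519 [ 0.012  -0.0082 -0.0066] [ 0.1008  0.0084 -0.0017]
0.015 [ 0.0156  0.0002 -0.0041]
0.06 [ 0.0601  0.0002 -0.0042]
0.1 [ 0.0984 -0.0003 -0.0039]
rect [ 538.6 -148.9] size 90.5 36.3 long ang 87.8 mean [ 537.9 -151.1] zmed 0.0524 1557
rect [513.5 -84.2] size 9.6 4.2 long ang -80.9 mean [513.3 -84.1] zmed 0.0561 70
rect [ 512.9 -108.9] size 8.1 3.5 long ang -66.3 mean [ 513.  -108.9] zmed 0.0554 52
```

Call:
{"fn": "drive_tool", "kwargs": {
  "increments": "-.0058 .0379 0 0 0 .0767;-.0058 .0379 0 0 0 .0767;-.0058 .0379 0 0 0 .0767;-.0058 .0379 0 0 0 .0767;-.0058 .0379 0 0 0 .0767;-.0058 .0379 0 0 0 .0767;-.0058 .0379 0 0 0 .0767;-.0058 .0379 0 0 0 .0767;0 0 -.04 0 0 0;0 0 -.03 0 0 0;0 0 0 0 0 0;0 0 0 0 0 0"
}}

```text
clock: 14.2
position: [0.4443, 0.0977, 0.0846]
orientation: [[0.372, 0.928, 0.001], [0.928, -0.372, 0.0], [0.0, 0.001, -1.0]]
force: [0.3, 0.1, 0.7]
gripper_width: 0.0159
grasp_force: 30.0
```

```bash
python3 - <<'E'
from h import *
s,im,d,c,T=toolpts();print(s['position'],np.degrees(np.arctan2(s['orientation'][1,0],s['orientation'][0,0])),s['orientation'][:,2].round(4))
stack(c,d);stack(c,d,.031,.042)
E
```

```text
[0.44427894 0.09765564 0.08462209] 68.13821337582449 [ 6.e-04  1.e-04 -1.e+00]
z 0.0205 410 c 460.3 178.8 size 15.5 6.4 ang 66.9 z 0.0258
z 0.0205 3403 c 509.1 158.9 size 54.0 16.0 ang -22.0 z 0.0259
z 0.0205 479 c 555.1 139.8 size 16.0 8.6 ang 66.6 z 0.0258
z 0.0205 355 c 433.6 112.3 size 16.2 7.3 ang 69.3 z 0.0257
z 0.0205 2705 c 482.9 91.9 size 54.2 17.8 ang -20.4 z 0.0259
z 0.0205 335 c 528.3 73.4 size 15.9 7.7 ang 66.9 z 0.0257
z 0.031 6893 c 527.5 112.7 size 110.3 17.2 ang 68.4 z 0.0358
```

Aligned to within a millimetre, so I'm lowering it.

Call:
{"fn": "drive_tool", "kwargs": {
  "increments": "-.0003 -.0005 -.02 0 0 0;0 0 -.017 0 0 0;0 0 -.010 0 0 0;0 0 -.0035 0 0 0;0 0 0 0 0 0;0 0 0 0 0 0"
}}

```text
clock: 15.0
position: [0.4439, 0.0972, 0.0336]
orientation: [[0.372, 0.928, 0.001], [0.928, -0.372, 0.0], [0.0, 0.001, -1.0]]
force: [-0.5, -1.0, -1.2]
gripper_width: 0.0158
grasp_force: 30.0
```

Call:
{"fn": "drive_tool", "kwargs": {
  "increments": "0 0 -.001 0 0 0;0 0 -.0008 0 0 0;0 0 0 0 0 0;0 0 0 0 0 0"
}}

```text
clock: 15.5
position: [0.4438, 0.0972, 0.0316]
orientation: [[0.372, 0.928, 0.0], [0.928, -0.372, 0.0], [0.0, 0.0, -1.0]]
force: [-2.6, -0.6, 5.9]
gripper_width: 0.0154
grasp_force: 30.0
```

Call:
{"fn": "drive_tool", "kwargs": {
  "increments": "0 0 0.0004 0 0 0;0 0 0 0 0 0;0 0 0 0 0 0;0 0 .01 0 0 0;0 0 .03 0 0 0;0 0 .05 0 0 0;0 0 .05 0 0 0;0 0 0 0 0 0",
  "fingers": 0.3
}}

```text
clock: 16.5
position: [0.445, 0.0974, 0.1763]
orientation: [[0.372, 0.928, 0.006], [0.928, -0.372, 0.001], [0.003, 0.006, -1.0]]
force: [0.8, 0.6, -0.3]
gripper_width: 0.0278
grasp_force: 0.0
```

```bash
python3 - <<'E'
from h import *
s,im,d,c,T=toolpts();print(s['position'],s['gripper_width'])
stack(c,d);stack(c,d,.031,.042)
E
```

```text
[0.44501353 0.09740708 0.17627326] 0.02778657506337984
z 0.0205 264 c 461.8 178.3 size 14.8 8.2 ang 67.6 z 0.0259
z 0.0205 1784 c 507.8 159.4 size 56.4 15.6 ang -21.9 z 0.0259
z 0.0205 269 c 554.9 140.1 size 14.8 9.7 ang 68.0 z 0.0259
z 0.0205 271 c 435.1 111.5 size 16.2 9.5 ang 67.8 z 0.0257
z 0.0205 1517 c 481.5 92.9 size 56.2 16.6 ang -21.3 z 0.0258
z 0.0205 212 c 528.1 73.8 size 15.5 8.8 ang 68.4 z 0.0258
z 0.031 3292 c 460.6 140.5 size 109.5 15.8 ang 68.4 z 0.0358
z 0.031 3421 c 527.7 112.4 size 110.1 16.8 ang 68.5 z 0.0358
```

The stack is done: both slats flat, 72.7 mm apart, at 68.4°. Next I'll look closely at the inspection camera for its line of sight.

Call:
{"fn": "drive_tool", "kwargs": {
  "increments": ".023 .0386 .0068 0 0 0;.023 .0386 .0068 0 0 0;.023 .0386 .0068 0 0 0;.023 .0386 .0068 0 0 0;.023 .0386 .0068 0 0 0;0 0 0 0 0 0;0 0 0 0 0 0"
}}

```text
clock: 17.42
position: [0.5581, 0.2898, 0.2044]
orientation: [[0.372, 0.928, -0.002], [0.928, -0.372, -0.001], [-0.002, -0.001, -1.0]]
force: [0.3, -0.3, 0.6]
gripper_width: 0.0279
grasp_force: 0.0
```

```bash
python3 - <<'E'
from h import *
s,im,d,c,T=toolpts();np.savez('pics/w4.npz',im=im,d=d,P=cloud(c,d),R=c['R'],c=c['c'])
print(s['position'],c['c'])
uv=c['R']@(np.array([.615,.325,.11])-c['c']);uv=(uv[:2]/uv[2]*c['p']['fx']+[c['p']['cx'],c['p']['cy']]).astype(int);print(uv)
x0,y0=max(uv[0]-100,0),max(uv[1]-75,0);print(x0,y0)
cv2.imwrite('pics/w4.png',cv2.resize(im[y0:y0+150,x0:x0+200],None,fx=4,fy=4))
E
```

```text
[0.55811655 0.28975009 0.20437621] [0.58886661 0.36660746 0.36628031]
[386 157]
286 82
```

View pics/w4.png

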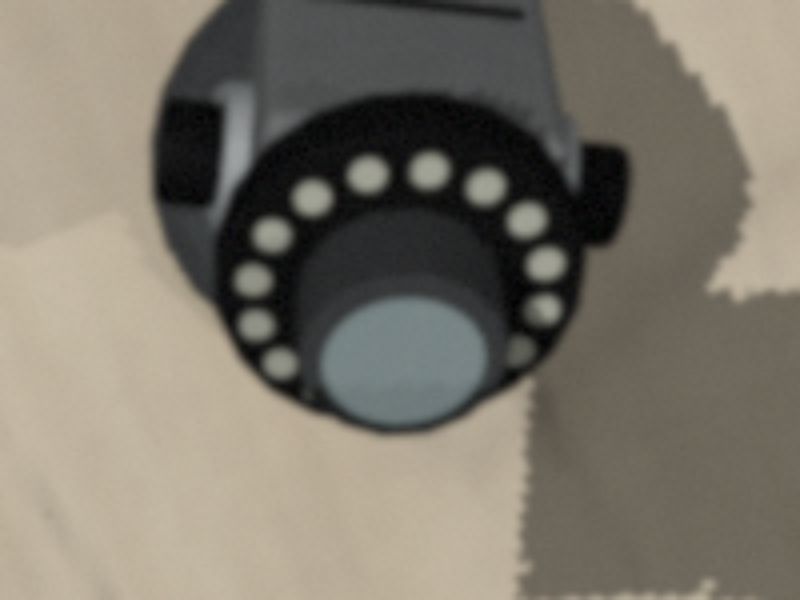

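The close view shows the front glass as an ellipse centred at about (403,358) in the crop, with the LED ring behind it. I'll fit planes and centres to the depth points.

```bash
cat > lens.py <<'E'
from h import *
f=np.load('pics/w4.npz');im,P,c=f['im'],f['P'],f['c']
def fit(q):
    for _ in range(4):
        m=np.median(q,0) if _==0 else q.mean(0);n=np.linalg.svd(q-m,full_matrices=False)[2][2];n*=np.sign(n[2])
        r=(q-q.mean(0))@n;q=q[abs(r)<max(2*r.std(),.0004)]
    return q.mean(0),n,r.std(),len(q)
def rep(t,m,n,*a):print(t,m.round(4),n.round(3),'tilt',np.degrees(np.arccos(n[2])).round(1),'az',np.degrees(np.arctan2(n[1],n[0])).round(1),a)
hsv=cv2.cvtColor(im,cv2.COLOR_BGR2HSV);b=im[...,0].astype(int);r=im[...,2].astype(int);sub=np.zeros(im.shape[:2],bool);sub[82:232,286:486]=1
g=cv2.morphologyEx((sub&(b>r+5)&(hsv[...,2]>100)).astype(np.uint8),cv2.MORPH_OPEN,np.ones((3,3)))
n,l,st,ce=cv2.connectedComponentsWithStats(g);i=min(range(1,n),key=lambda k:np.hypot(*(ce[k]-[386.7,171.5])));print('glass',st[i],ce[i])
G=P[(l==i)&(cv2.erode(g,np.ones((3,3)))>0)];G0=P[l==i];rep('glassfit',*fit(G));gm=G0.mean(0)
rect=cv2.fitEllipse(np.argwhere(cv2.morphologyEx((l==i).astype(np.uint8),cv2.MORPH_GRADIENT,np.ones((3,3))))[:,::-1].astype(np.float32));print(rect)
ring=sub&(hsv[...,2]<35);v,u=np.nonzero(ring);e=((u-(286+100))/45.)**2+((v-(82+62))/40.)**2
R=P[v,u][e<1.1];R=R[(R[:,2]>.07)];rep('ringfit',*fit(R))
# LEDs
led=sub&(hsv[...,2]>120);n,l,st,ce=cv2.connectedComponentsWithStats(led.astype(np.uint8))
L=[]
for k in range(1,n):
    e=((ce[k][0]-386)/46)**2+((ce[k][1]-146)/42)**2
    if 25<st[k,4]<150 and e<1.1: L.append(np.median(P[l==k],0))
L=np.array(L);print(len(L));rep('ledfit',*fit(L))
m,nn,_,_=fit(np.vstack([R]))
# circle in ring plane
m0,n0=L.mean(0),fit(L)[1]
ex=np.cross(n0,[0,0,1]);ex/=np.linalg.norm(ex);ey=np.cross(n0,ex);a=(L-m0)@np.c_[ex,ey]
s=np.linalg.lstsq(np.c_[2*a,np.ones(len(a))],(a**2).sum(1),rcond=None)[0];cc=m0+s[0]*ex+s[1]*ey
print('led centre',cc.round(4),'r',np.sqrt(s[2]+s[0]**2+s[1]**2).round(4));ax=gm-cc;rep('centre->glass',gm,ax/np.linalg.norm(ax),np.linalg.norm(ax))
E
python3 lens.py
```

```text
glass [366 157  41  31 990] [386.41414141 171.5969697 ]
glassfit [0.6115 0.3174 0.1137] [-0.246 -0.475  0.845] tilt 32.3 az -117.3 (np.float64(0.0004272118457674444), 751)
((386.42034912109375, 171.5950164794922), (30.960289001464844, 41.210968017578125), 83.33198547363281)
ringfit [0.6197 0.338  0.1064] [-0.233 -0.406  0.883] tilt 27.9 az -119.9 (np.float64(0.0016951245056512725), 1995)
10
ledfit [0.6135 0.3346 0.1044] [-0.249 -0.464  0.85 ] tilt 31.8 az -118.2 (np.float64(0.0001288476740045573), 10)
led centre [0.6154 0.3246 0.0995] r 0.0236
centre->glass [0.6114 0.3174 0.1145] [-0.234 -0.42   0.877] tilt 28.7 az -119.1 (np.float64(0.01710473350939871),)
```

Call:
{"fn": "drive_tool", "kwargs": {
  "increments": "-.0022 -.0491 0 0 0 .0191;-.0022 -.0491 0 0 0 .0191;-.0022 -.0491 0 0 0 .0191;-.0022 -.0491 0 0 0 .0191;-.0022 -.0491 0 0 0 .0191;-.0022 -.0491 0 0 0 .0191;-.0022 -.0491 0 0 0 .0191;-.0022 -.0491 0 0 0 .0191;-.0022 -.0491 0 0 0 .0191;0 0 -.05 0 0 0;0 0 -.04 0 0 0;0 0 0 0 0 0;0 0 0 0 0 0",
  "fingers": 0.65
}}

```text
clock: 19.1
position: [0.5391, -0.152, 0.1176]
orientation: [[0.038, 0.999, 0.002], [0.999, -0.038, -0.001], [-0.001, 0.002, -1.0]]
force: [0.3, 0.3, 0.8]
gripper_width: 0.0605
grasp_force: 0.0
```

```bash
python3 - <<'E'
from h import *
s,im,d,c,T=toolpts();P=cloud(c,d);z=P[...,2]
print(s['position'],np.degrees(np.arctan2(s['orientation'][1,0],s['orientation'][0,0])),s['orientation'][:,2].round(4),s['gripper_width'])
w=(z>.046)&(z<.0585)&(abs(P[...,0]-.5385)<.0205)&(abs(P[...,1]+.152)<.075)&(T[...,2]>.02)
q=P[w]
for a in np.arange(-.2,-.08,.01):
    k=q[(abs(q[:,1]-a)<.004)];
    if len(k)>10: print(round(a,3),(np.percentile(k[:,0],[2,98])*1000).round(1),k[:,2].max().round(4),len(k))
E
```

```text
[ 0.5390635  -0.15204537  0.11759873] 87.82984189505095 [ 1.7e-03 -6.0e-04 -1.0e+00] 0.060534553408054456
-0.2 [518.9 558.5] 0.0509 93
-0.19 [519.1 557.4] 0.053 160
-0.18 [519.4 555.3] 0.0551 84
-0.17 [519.8 555.4] 0.0557 98
-0.16 [520.1 555.6] 0.0561 267
-0.15 [520.5 556.3] 0.0569 102
-0.14 [520.9 556.4] 0.056 272
-0.13 [521.1 556.8] 0.0557 111
-0.12 [521.7 557. ] 0.0543 245
-0.11 [518.1 557.9] 0.0528 142
-0.1 [518.1 558.2] 0.0501 153
-0.09 [518.1 558.4] 0.0494 89
```

Call:
{"fn": "drive_tool", "kwargs": {
  "increments": "-.0009 0 -.03 0 0 0;0 0 -.03 0 0 0;0 0 -.02 0 0 0;0 0 -.0116 0 0 0;0 0 0 0 0 0;0 0 0 0 0 0"
}}

```text
clock: 19.9
position: [0.5385, -0.1519, 0.0251]
orientation: [[0.038, 0.999, 0.001], [0.999, -0.038, -0.0], [-0.0, 0.001, -1.0]]
force: [0.1, -0.1, 0.5]
gripper_width: 0.0605
grasp_force: 0.0
```

Call:
{"fn": "drive_tool", "kwargs": {
  "increments": "0 0 0 0 0 0;0 0 0 0 0 0;0 0 0 0 0 0;0 0 0 0 0 0;0 0 0 0 0 0",
  "fingers": 0
}}

```text
clock: 20.52
position: [0.538, -0.1517, 0.0243]
orientation: [[0.038, 0.999, 0.0], [0.999, -0.038, -0.0], [-0.0, 0.0, -1.0]]
force: [-1.1, 0.3, 2.7]
gripper_width: 0.0341
grasp_force: 30.0
```

Call:
{"fn": "drive_tool", "kwargs": {
  "increments": "0 0 .01 0 0 0;0 0 .02 0 0 0;0 0 .03 0 0 0;0 0 .04 0 0 0;0 0 .05 0 0 0;0 0 .05 0 0 0;0 0 .045 0 0 0;0 0 0 0 0 0;0 0 0 0 0 0"
}}

```text
clock: 21.65
position: [0.5377, -0.1516, 0.2691]
orientation: [[0.038, 0.999, 0.0], [0.999, -0.038, 0.0], [0.0, 0.0, -1.0]]
force: [-0.3, 0.3, -1.5]
gripper_width: 0.0338
grasp_force: 30.0
```

```bash
python3 - <<'E'
from h import *
s,im,d,c,T=toolpts();print(s['position'],s['gripper_width'],s['force'],s['moment'])
m=(abs(T[...,1])<.021)&(T[...,2]>-.04)&(T[...,2]<.02)&(abs(T[...,0])<.11)
q=T[m];print(m.sum(),q.min(0).round(4),q.max(0).round(4))
for a in np.arange(-.09,.1,.01):
    k=q[abs(q[:,0]-a)<.003]
    if len(k)>10: print(a.round(3),'y',np.percentile(k[:,1],[2,98]).round(4),'z',np.percentile(k[:,2],[2,50,98]).round(4),len(k))
cv2.imwrite('pics/w5.png',im)
E
```

```text
[ 0.53769392 -0.15162184  0.26911012] 0.033773156157919655 [-0.30560965  0.29036678 -1.51182522] [-0.07014627 -0.07965638  0.02484872]
22670 [-0.0849 -0.021  -0.04  ] [0.0852 0.021  0.0047]
-0.08 y [-0.0171  0.0168] z [-0.0075  0.      0.0037] 650
-0.07 y [-0.0178  0.0172] z [-0.0191 -0.0005  0.0017] 469
-0.06 y [-0.0182  0.0175] z [-0.023  -0.021  -0.0009] 131
-0.05 y [-0.0181  0.0176] z [-0.0257 -0.0242 -0.0148] 124
-0.04 y [-0.018   0.0175] z [-0.0274 -0.0008  0.0025] 179
-0.03 y [-0.0177  0.0174] z [-0.0048 -0.0003  0.0017] 311
-0.02 y [-0.0173  0.0167] z [-0.017  -0.0003  0.0022] 520
-0.01 y [-0.0174  0.0167] z [-0.0311 -0.0022  0.0023] 1469
-0.0 y [-0.0173  0.0167] z [-0.0388 -0.0018  0.0026] 623
0.01 y [-0.0206  0.0206] z [-0.0389 -0.0262  0.0017] 2205
0.02 y [-0.0182  0.0175] z [-0.0308 -0.0006  0.0019] 933
0.03 y [-0.0182  0.0174] z [-0.0295 -0.0007  0.0016] 861
0.04 y [-0.0181  0.0175] z [-0.0279 -0.0006  0.0015] 950
0.05 y [-0.0181  0.0172] z [-0.0256 -0.0008  0.0017] 1033
0.06 y [-0.0182  0.0172] z [-0.0229 -0.0005  0.0024] 1337
0.07 y [-0.0181  0.0172] z [-0.0197 -0.0007  0.0019] 1055
0.08 y [-0.018   0.0171] z [-0.0162 -0.0002  0.0019] 1310
```

View pics/w5.png

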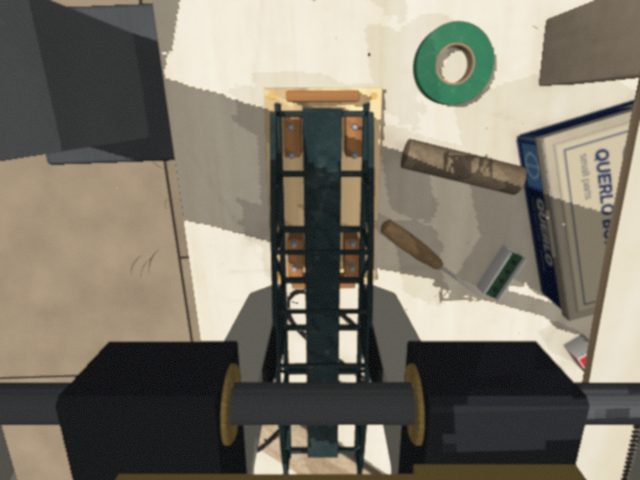

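The bridge is held level, spanning tool x from −85 to +85 mm, and the jig is clear of it. The awl and tape haven't moved. Computing the turn to the focus pose.

```bash
cat > tgt.py <<'E'
from h import *
from scipy.spatial.transform import Rotation as Ro
az,t=np.radians(-118.),np.radians(32.)
n=np.array([np.sin(t)*np.cos(az),np.sin(t)*np.sin(az),np.cos(t)]);lens=np.array([.6115,.3172,.1135]);focus=lens+.13*n
x=np.array([np.sin(az),-np.cos(az),0]);z=-n;Rt=np.c_[x,np.cross(z,x),z]
off=np.array([0.0002,-.0004,-.010]);tcp=focus-Rt@off
def delta(s,back=0): return (tcp+back*n-s['position']),Ro.from_matrix(Rt@s['orientation'].T).as_rotvec()/2
if __name__=='__main__':
    s=env.read_state();dp,dw=delta(s,.03);print(n.round(4),focus.round(4),tcp.round(4));print('dp',dp.round(4),'dw frac',dw.round(4),'/12',(dp/12).round(4),(dw/12).round(4))
    print(delta(s));print(s['joint_pos'])
E
python3 tgt.py
```

```text
[-0.2488 -0.4679  0.848 ] [0.5792 0.2564 0.2237] [0.582  0.2613 0.2155]
dp [ 0.0369  0.3988 -0.0274] dw frac [ 0.1468 -0.2554  0.5445] /12 [ 0.0031  0.0332 -0.0023] [ 0.0122 -0.0213  0.0454]
(array([ 0.04441009,  0.41285652, -0.05284148]), array([ 0.14682605, -0.2554313 ,  0.54449058]))
[-3.20539460e-01 -1.45732469e-01  1.62866001e+00  3.80428810e-06
  1.65980025e+00 -2.82943061e-01]
```

Call:
{"fn": "drive_tool", "kwargs": {
  "increments": ".0031 .0332 0 .0122 -.0213 .0454;.0031 .0332 0 .0122 -.0213 .0454;.0031 .0332 0 .0122 -.0213 .0454;.0031 .0332 0 .0122 -.0213 .0454;.0031 .0332 0 .0122 -.0213 .0454;.0031 .0332 0 .0122 -.0213 .0454;.0031 .0332 0 .0122 -.0213 .0454;.0031 .0332 0 .0122 -.0213 .0454;.0031 .0332 0 .0122 -.0213 .0454;.0031 .0332 0 .0122 -.0213 .0454;.0031 .0332 -.014 .0122 -.0213 .0454;.0031 .0332 -.014 .0122 -.0213 .0454;0 0 0 0 0 0;0 0 0 0 0 0;0 0 0 0 0 0"
}}

```text
clock: 23.58
position: [0.5754, 0.246, 0.2416]
orientation: [[-0.882, 0.398, 0.251], [0.471, 0.748, 0.468], [-0.002, 0.531, -0.848]]
force: [-0.6, 0.4, -0.4]
gripper_width: 0.0337
grasp_force: 30.0
```

```bash
cat > chk.py <<'E'
from tgt import *
s,im,d,c,T=toolpts();dp,dw=delta(s);print('dp',dp.round(4),'dw',dw.round(4),s['joint_pos'].round(3),s['gripper_width'])
m=(abs(T[...,1])<.021)&(T[...,2]>-.04)&(T[...,2]<.02)&(abs(T[...,0])<.11)
q=T[m];print(q[:,0].min().round(4),q[:,0].max().round(4))
for a in(-.08,-.04,-.02,.02,.04,.06,.08):
    k=q[abs(q[:,0]-a)<.003];print(a,'y',np.percentile(k[:,1],[2,98]).round(4),'z50',np.median(k[abs(k[:,1])<.008][:,2]).round(4))
P=cloud(c,d)
for n_ in('scene',):
    im2,d2=capture(n_);cv2.imwrite('pics/s5.png',im2[:, :])
E
python3 chk.py
```

```text
dp [ 0.0066  0.0152 -0.0261] dw [-0.      0.0009  0.0006] [ 0.161 -0.236  1.822  0.464  1.229 -1.006] 0.0337414293739874
-0.0842 0.0857
-0.08 y [-0.0165  0.0173] z50 -0.0006
-0.04 y [-0.0176  0.0179] z50 -0.0005
-0.02 y [-0.0169  0.0173] z50 -0.0006
0.02 y [-0.0177  0.018 ] z50 -0.0006
0.04 y [-0.0176  0.0181] z50 -0.0006
0.06 y [-0.0176  0.0177] z50 -0.0006
0.08 y [-0.0176  0.0176] z50 -0.0005
```

Call:
{"fn": "drive_tool", "kwargs": {
  "increments": ".0033 .0076 -.013 0 .0004 .0003;.0033 .0076 -.013 0 .0004 .0003;0 0 0 0 0 0;0 0 0 0 0 0;0 0 0 0 0 0;0 0 0 0 0 0"
}}

```text
clock: 24.42
position: [0.5818, 0.2618, 0.2154]
orientation: [[-0.884, 0.397, 0.249], [0.468, 0.749, 0.468], [-0.0, 0.53, -0.848]]
force: [0.2, 0.1, -1.0]
gripper_width: 0.0337
grasp_force: 30.0
```

```bash
python3 chk.py; python3 - <<'E'
from h import *
im=cv2.imread('pics/s5.png');cv2.imwrite('pics/s5c.png',cv2.resize(im[190:400,150:450],None,fx=2.5,fy=2.5))
E
```

```text
dp [ 0.0002 -0.0005  0.0001] dw [-0.0001  0.0002 -0.0006] [ 0.188 -0.202  1.836  0.465  1.176 -1.004] 0.03366956347626134
-0.0841 0.0856
-0.08 y [-0.0165  0.0172] z50 -0.0006
-0.04 y [-0.0175  0.018 ] z50 -0.0005
-0.02 y [-0.0168  0.0173] z50 -0.0007
0.02 y [-0.0177  0.018 ] z50 -0.0006
0.04 y [-0.0176  0.0181] z50 -0.0006
0.06 y [-0.0175  0.0177] z50 -0.0006
0.08 y [-0.0175  0.0177] z50 -0.0006
```

View pics/s5c.png

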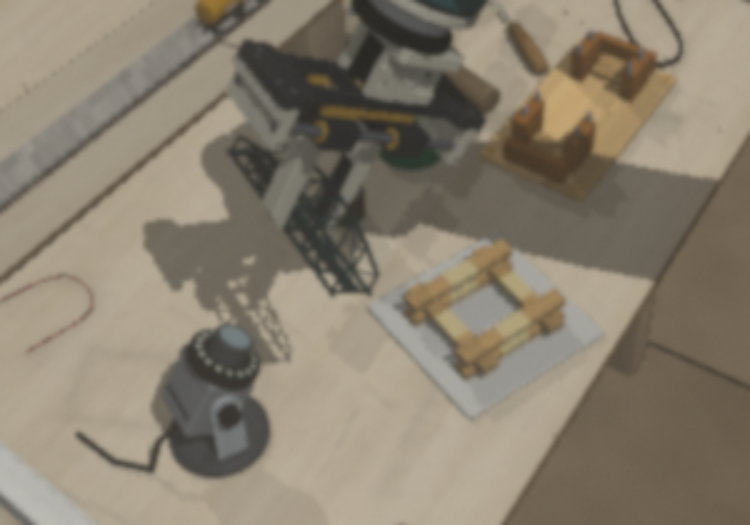

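The scene view shows the bridge held above and in front of the lens at about (235,340) in the crop. The stack at (485,310) stands with its new layer, and the jig at (585,110) is empty. The pose is within 1 mm of target and nothing has slipped, so I'll confirm the arm is still and hand in.

```bash
python3 - <<'E'
from tgt import *
from cell import job
s=env.read_state();dp,dw=delta(s);print(s['clock'],dp.round(4),dw.round(4),abs(s['joint_vel']).max().round(4),s['gripper_width'],s['grasp_force'])
if np.linalg.norm(dp)<.003 and s['grasp_force']>20: print(job.close_job())
E
```

```text
24.525 [ 0.0002 -0.0005  0.0002] [-0.0001  0.0001 -0.0006] 0.0022 0.033645799891255906 29.99763160943985
the job is handed in; nothing more can be done
None
```

The job is handed in at 24.5 s: both slats lie flat across the stack about 73 mm apart, and the bridge is held still within 1 mm of my measured focus pose, underside to the lens (line-of-sight direction good to about 1°).

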